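# Slide the jig carriage home and rock the locating block out of its nest

## Robot

A 7-joint arm with a two-finger parallel gripper is mounted at the origin on the work surface. World frame = base frame: x ahead of the robot, y to its left, z up, the work surface at z = 0. Lengths are in m, angles in rad, forces in N, time in s.
With the tool pointing down it reaches from about 0.35 to 0.9 m from the base axis. Payload 8.1 kg.
Tool frame: the origin (TCP) lies midway between the tips of the shut fingers; the grasp point (between the pads) lies 19 mm behind it; x points along the fingers, y is the direction in which the jaws open and shut, and the axes are right-handed (so a half turn about x gives the same grasp; the last joint's range is limited). The gripper opens to 85 mm and grips with 20 to 120 N. Pads are 22 mm wide; open, the fingers measure 114 mm over their backs; the gripper's body (76 mm by 85 mm) begins 54 mm behind the grasp point. The pads swing forward as they close: fully open they stand 13 mm farther back than shut.
Start: joints at [1.183, 0.434, 0.025, 1.573, -0.012, 1.134, -0.075], TCP at [0.176, -0.6, 0.231] pointing down, gripper open.
Joint ranges: [-2.62, 2.62], [-0.44, 2.09], [-1.27, 1.32], [0.08, 2.57], [-1.32, 4.46], [0.12, 2], [-2.74, 2.74]. Speed limits (rad/s): [2.22, 2.22, 3.01, 3.01, 3.14, 3.14, 3.14].

## Interface

Orientations are given as [roll, pitch, yaw] about the fixed x, y, z axes, in that order (R = Rz(yaw) Ry(pitch) Rx(roll)).
In Python, from cell import robot gives the robot as it stands. Calls block until the motion is done:
- robot.reach(position, orientation): joint-space move of the TCP to a pose.
- robot.movel(position, frame=None, max_speed=0.15): straight line of the TCP; frame=None keeps the orientation; max_speed is the mean speed in m/s.
- robot.movej(angles): joint-space move.
- robot.move_gripper(opening, grip_force=None): opening from 0.0 (shut) to 1.0 (fully open); grip_force is the grip in N (None keeps the last); returns when the fingers have stopped.
- robot.hold(seconds).
- robot.inverse_kinematics(position, orientation): joint angles nearest the present ones, or None.
- robot.get_obs(): the state.
- robot.read_camera(name): name is "scene" or "top"; returns a dict with "image" (384x512x3 uint8, red, green, blue), "z_map" (384x512 float32, m along the optical axis (not along the pixel's ray), 0 where there is no reading), "intrinsics" (3x3 intrinsics, pixels), "k1" (the pictures are not rectified: a ray, as slopes to the right and down, at radius r is drawn at 1 + k1 r^2 times it, then the intrinsics apply), "extrinsics" (4x4, takes a point from world to camera coordinates). Camera axes: x right, y up, looking along -z (the intrinsics and any distortion apply to the point x, -y, -z); pixel columns grow to the right and rows downward; lengths in m; the calibration is good to about 2 mm. A picture is of the moment at which its call begins.
A pose or a line that the arm cannot do raises robot.MotionError and nothing moves.
- robot.hand_in(): hands the job in, once; it reports no verdict.
The state is a dict: "clock": time; "q": joint angles; "qvel": joint speeds; "joint_torque": joint torques, N m; "tool_pos": TCP position; "tcp_rot": TCP orientation; "ft_force": force on the tool from outside, world axes, zero at the start; "wrist_torque": the same for the moment, N m; "gripper_width": opening from 0.0 (shut) to 1.0 (fully open).
Only numpy, scipy, OpenCV 4.12 (cv2) and the standard library are available. Lean on these libraries where they do the work, as an engineer would, in place of code of your own. Each camera call takes 0.05 s, during which the arm holds its last target.

## Task

Push the jig's carriage by its upright push tab along the slide towards the end stop until the spring detent clicks in. Then work the tight steel locating block loose from its nest by rocking it side to side along the slide: lean it first about 20 degrees towards the push tab, so that the end of its foot away from the tab has popped up over its sprung cheek, then lean it back past upright and about 10 degrees over the other way, so that the other end pops up too. Finish while still holding the block in the gripper, upright and straight above its nest, about 20 mm clear of it and touching nothing else, with the carriage still clicked in and the other things on the bench left where they were.

Things in the scene. Friction and masses are not known exactly. Their poses are not given: they have to be found in the camera images.
- jig: fixed slide jig: steel base plate 8 mm thick, x -60 to +100, y -170 to +140 mm from its origin, which lies at bench level on the slide's centre line. z up; y is the slide direction, from the push tab to the end stop (90 x 14 mm, top 30 mm above the bench, at y 110 to 125). Detent housing (26 mm high) at x 68 to 94, y 47 to 78 mm
- carriage (a joint): travel (m) of the aluminium carriage (90 mm across, 160 mm long, upper face 24 mm above the bench) along the jig's +y: 0 pulled back, 0.09 against the stop. Friction 1 to 2 N. At about 0.077 it meets the spring detent, which takes about 10 N to pass; beyond 0.0825 it snaps in and rests at 0.0885 to 0.09, held against pulling back with about 8 N
- push_face (a point): middle of the outer face of the carriage's push tab (plate 60 mm wide across the slide, 8 mm thick, 24 to 60 mm above the bench; point 42 mm above the bench), pushed in the jig's +y. Axes as the jig's; moves with the carriage, 100 mm in -y from the nest's centre
- nest (a point): centre of the nest's floor on the carriage, 24 mm above the bench, axes as the jig's (y along the slide). Steel walls 9 mm high at x +-14 to 20 mm; at y +-23 mm and outward the sprung cheeks (14 mm high), and outside them spring housings of equal height, to 56 mm from the centre
- brace: sloping steel rod 6 mm thick from the carriage to the push tab's top; its z axis leans 45 degrees from upright towards the push tab (jig -y), so it shows which way the block leans. Origin at its lower end, on the carriage's upper face
- locator: loose steel block, 0.1 to 0.2 kg, an upside-down T: foot 26 (x) by 52 (y, rounded ends) by 8 mm high, square stem 24 x 24 mm from the foot's middle up to 58 mm above the underside. Origin at the centre of the underside, z up the stem, y along the foot; in the nest it has the jig's axes. It can lean 20 degrees along y either way without hitting the nest
- locator_stem (a point): centre of the block's square stem (24 x 24 mm, 50 mm high), 33 mm above the block's underside, axes as the block's: the place to grip, above the nest's walls and cheeks
- cheek_b (a joint): outward travel (m) of the sprung cheek at the nest's +y side (away from the tab). Its nose hooks over that end of the foot, on the block's line y = 22 mm, and holds it down with some 25 N (a straight pull against both takes over 50 N; rocking about 15 N and 1 Nm). Lifted past 6 mm, the end pops out (reading 0, up to 0.0025, then 0) and the nose springs under it, carrying it 11 to 12 mm above the floor
- cheek_a (a joint): the same for the cheek at the nest's -y side (towards the push tab), on the line y = -22 mm of the block
- jar: bystander: yellow jar with white lid, 52 mm across, 55 mm high; origin at the centre of its underside
- tape: bystander: roll of paper tape lying flat, 68 mm across, 22 mm high; origin at the centre of its underside
- bushing: bystander: brass ring, 28 mm across, 22 mm high; origin at the centre of its underside
- driver_grip (a point): bystander: middle of the handle of a screwdriver lying on the bench, some 200 mm long
- pliers: bystander: pliers lying flat with orange handles, 125 mm long, 55 mm across, 14 mm high; origin near the pivot on the bench
- carton: bystander: small cardboard box 70 x 100 x 45 mm; origin at the centre of its underside
Mind the look-alikes: they are no part of the job. What is shaped like the locator but blue or green is not meant.

How it is judged:
On the way, in this order (a step that is already met when the one before it is completed fails the run):
1. the carriage is pushed along until its detent has clicked in, the block still in its nest (value of joint carriage above 0.085 m and z of locator in the frame of nest below 0.004 m), for 0.2 s.
2. the block, still in its nest, leans at least 7 degrees towards the push tab (angle between the z axis of locator and the z axis of brace, either way round below 0.663 rad and z of locator in the frame of nest below 0.016 m), for 0.05 s.
3. the block, still in its nest, leans at least 4 degrees the other way (angle between the z axis of locator and the z axis of brace, either way round above 0.855 rad and z of locator in the frame of nest below 0.024 m), for 0.05 s.
At the end, for the whole second after the job is handed in: The carriage is past its detent (joint above 0.085); the gripper holds the block, which touches nothing of the jig, its underside 17 to 60 mm above the nest floor, within 20 mm sideways of the nest's centre, upright within 11 degrees and still (value of joint carriage above 0.085 m and contact force between the fingers and locator above 2 N and contact force between locator and jig below 0.2 N and z of locator in the frame of nest between 0.017 and 0.06 m and horizontal distance between locator and nest below 0.02 m and angle between locator's own z axis and vertical below 0.2 rad and linear speed of locator below 0.03 m/s); the arm keeps its last pose, push and grip.
It fails at once if a bystander is moved by more than 30 mm (distance of any of jar, tape, bushing, driver_grip, pliers, carton from where it was at the start of the episode above 0.03 m).
It also fails if it takes over 54 s, if anything falls off the work surface, if the arm or the gripper's body presses on something with over 40 N, if the wrist force passes 120 N, or if a joint passes its speed limit or range.

## Working session

There is one attempt and no reset: what is moved stays moved. The work goes in short steps, each a Python script; the robot and the scene stay as the last script left them, time stands still between calls to the robot, and variables do not carry over. Pictures are saved under pics/ and viewed, and the job is handed in when it is done.

```bash
ls; mkdir -p pics
python3 - <<'E'
from cell import robot
import cv2,numpy as np
for n in ("scene","top"):
    c=robot.read_camera(n)
    np.savez(f"cam_{n}.npz",**c)
    cv2.imwrite(f"pics/{n}0.png",c["image"][:,:,::-1])
    print(n,c["intrinsics"],c["k1"],c["extrinsics"])
print(robot.get_obs())
E
```

```text
pics
scene [[478.5446116    0.         257.84709139]
 [  0.         478.5446116  198.59065153]
 [  0.           0.           1.        ]] -0.1807856084890682 [[ 0.14099827  0.9899445  -0.01137446 -0.08066511]
 [-0.85538694  0.12760146  0.50202693  0.44996911]
 [ 0.4984302  -0.06105536  0.86477718 -1.64983901]
 [ 0.          0.          0.          1.        ]]
top [[375.72398574   0.         259.9856504 ]
 [  0.         375.72398574 192.21562209]
 [  0.           0.           1.        ]] -0.04016875453589616 [[-7.46301841e-03 -9.99444847e-01  3.24700097e-02 -6.87261076e-04]
 [ 9.90014545e-01 -2.81382798e-03  1.40937159e-01 -5.51947181e-01]
 [-1.40767552e-01  3.31975985e-02  9.89485935e-01 -9.31740552e-01]
 [ 0.00000000e+00  0.00000000e+00  0.00000000e+00  1.00000000e+00]]
{'clock': 0.1, 'q': array([ 1.18339033,  0.43515026,  0.02496854,  1.57397576, -0.01161703,
        1.13399272, -0.07509126]), 'qvel': array([-0.00017176, -0.0022975 ,  0.00086354, -0.00421081, -0.0007303 ,
        0.00043142, -0.00275636]), 'joint_torque': array([ 3.90052955e-03, -6.71749091e+01,  1.02886766e+00, -3.16901314e+01,
        1.59087003e-02,  7.19483796e-03, -2.91241872e-05]), 'tool_pos': array([ 0.17544408, -0.59941692,  0.230618  ]), 'tcp_rot': array([-1.4920447 ,  1.56941533,  1.93429097]), 'ft_force': array([-0.44838832, -0.04817808, -0.06790209]), 'wrist_torque': array([ 0.03846955, -0.00287418,  0.04970099]), 'gripper_width': 1.001522873858602}
```

View pics/scene0.png

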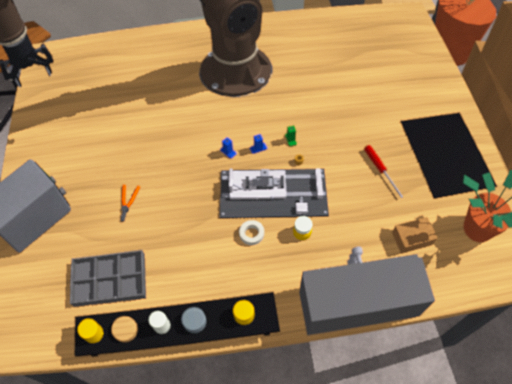

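View pics/top0.png

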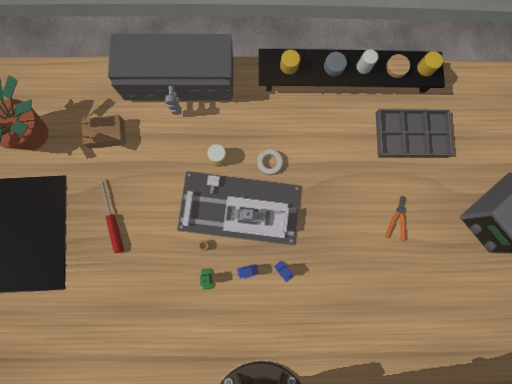

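```bash
cat > h.py <<'E'
import numpy as np,cv2
def load(n,f=None):
    return dict(np.load(f or f"cam_{n}.npz"))
def ray(c,u,v):
    K=c["intrinsics"]; p=np.array([(u-K[0,2])/K[0,0],(v-K[1,2])/K[1,1]])
    q=p.copy()
    for _ in range(20): q=p/(1+float(c["k1"])*(q@q))
    return np.array([q[0],-q[1],-1.])
def at_z(c,u,v,z):
    d=ray(c,u,v); E=c["extrinsics"]; R=E[:3,:3]; t=E[:3,3]
    o=-R.T@t; w=R.T@d
    return o+w*(z-o[2])/w[2]
def at_d(c,u,v):
    d=ray(c,u,v)*c["z_map"][int(round(v)),int(round(u))]; E=c["extrinsics"]
    return E[:3,:3].T@(d-E[:3,3])
def proj(c,P):
    E=c["extrinsics"]; p=E[:3,:3]@np.asarray(P)+E[:3,3]; K=c["intrinsics"]
    s=np.array([p[0],-p[1]])/-p[2]; s=s*(1+float(c["k1"])*(s@s))
    return np.array([K[0,0]*s[0]+K[0,2],K[1,1]*s[1]+K[1,2]])
def crop(c,u0,v0,u1,v1,k,out):
    im=c["image"][v0:v1,u0:u1,::-1]
    im=cv2.resize(im,None,fx=k,fy=k,interpolation=cv2.INTER_CUBIC)
    for u in range((u0+9)//10*10,u1,10):
        cv2.putText(im,str(u),((u-u0)*k,8),0,.3,(0,0,255)); cv2.line(im,((u-u0)*k+k//2,10),((u-u0)*k+k//2,14),(0,0,255),1)
    for v in range((v0+9)//10*10,v1,10):
        cv2.putText(im,str(v),(0,(v-v0)*k+k//2),0,.3,(0,0,255)); cv2.line(im,(20,(v-v0)*k+k//2),(24,(v-v0)*k+k//2),(0,0,255),1)
    cv2.imwrite(out,im)
E
python3 - <<'E'
from h import *
c=load("top"); crop(c,172,165,310,255,5,"pics/t1.png")
c=load("scene"); crop(c,210,120,335,225,6,"pics/s1.png")
E
```

```text
(no output)
```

View pics/t1.png

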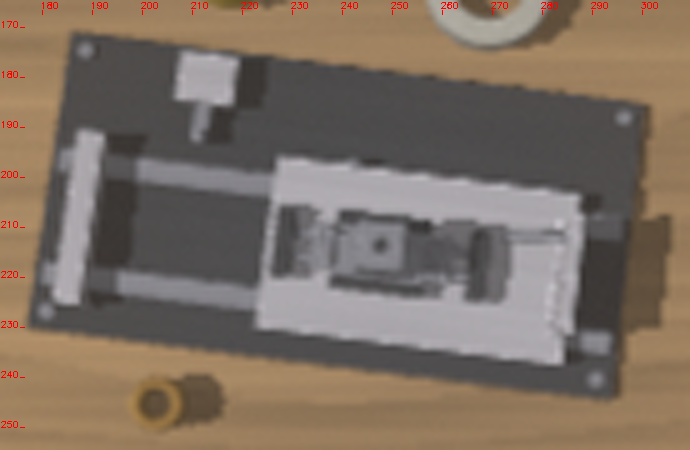

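View pics/s1.png

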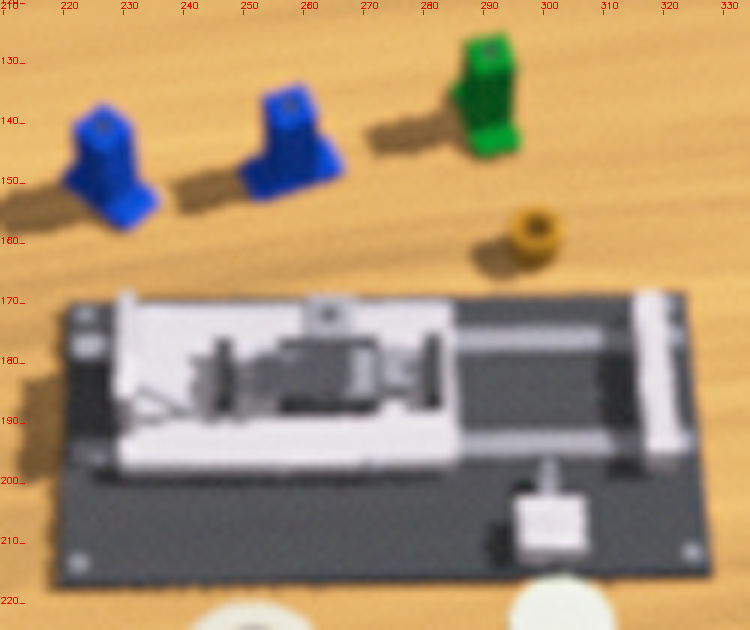

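```bash
cat > fit.py <<'E'
from h import *
c=load("top");s=load("scene")
px=[(186.5,170.9),(301.5,185.3),(294.5,244.1),(177.5,229.9)]
pxs=[(210+(75-3)/6,120+(302-3)/6),(210+(686-3)/6,120+(293-3)/6),(210+(712-3)/6,120+(577-3)/6),(210+(50-3)/6,120+(588-3)/6)]
J=np.array([(100,140),(100,-170),(-60,-170),(-60,140)])/1000
JS=np.array([(-60,-170),(-60,140),(100,140),(100,-170)])/1000
def fit(c,px,J):
    W=np.array([at_z(c,u,v,.008)[:2] for u,v in px])
    A=J-J.mean(0);B=W-W.mean(0)
    th=np.arctan2((A[:,0]*B[:,1]-A[:,1]*B[:,0]).sum(),(A*B).sum())
    R=np.array([[np.cos(th),-np.sin(th)],[np.sin(th),np.cos(th)]])
    t=W.mean(0)-R@J.mean(0)
    return th,t,(W-(J@R.T+t))*1000
for a in ((c,px,J),(s,pxs,JS)):
    th,t,r=fit(*a); print(np.degrees(th),t,r.round(1).tolist())
    R=np.array([[np.cos(th),-np.sin(th)],[np.sin(th),np.cos(th)]])
    tops={0:((247.5,213.5),.082),1:((210+(328-3)/6,120+(314-3)/6),.082)}
    i=0 if a[0] is c else 1
    P=at_z(a[0],*tops[i][0],tops[i][1]); print("stem",P,"jig",R.T@(P[:2]-t), "depth",at_d(a[0],*tops[i][0]))
th,t,r=fit(c,px,J)
# robot view of points by depth
for n,u,v in (("stop",188,208),("carr",240,200),("carr2",270,230),("plate",270,192)):
    print(n,at_d(c,u,v))
E
python3 fit.py
```

```text
-7.3786660324513385 [0.49837718 0.06580009] [[-1.0, -0.0], [-0.9, -0.6], [1.4, 0.8], [0.5, -0.2]]
stem [0.49332314 0.02885707 0.082     ] jig [-0.00026774 -0.03728617] depth [0.49321971 0.02885685 0.08321614]
-7.75548251927572 [0.49883873 0.07010556] [[0.8, 4.0], [-1.3, -0.6], [-0.6, -0.6], [1.1, -2.7]]
stem [0.49130921 0.03028066 0.082     ] jig [-0.00208644 -0.0404767 ] depth [0.49323243 0.02999355 0.08495621]
stop [0.51250845 0.18217475 0.03105797]
carr [0.53338768 0.04830131 0.02650662]
carr2 [ 0.45519033 -0.02935134  0.02257789]
plate [ 0.55733109 -0.03153819  0.00475531]
```

```bash
cat >> h.py <<'E'
from scipy.spatial.transform import Rotation as Ro
TH=np.radians(-7.45); O=np.array([0.4985,0.067,0.]); RJ=Ro.from_euler('z',TH).as_matrix()
def W(x,y,z): return O+RJ@np.array([x,y,z])
def toJ(P): return RJ.T@(np.asarray(P)-O)
def orient(lean=0,sgn=1):
    """lean rad towards tab"""
    y=np.array([0,sgn,0.]);x=np.array([0,0,-1.]);R=np.stack([x,y,np.cross(x,y)],1)
    R=RJ@Ro.from_euler('x',lean).as_matrix()@R
    return R
def rpy(R):
    return Ro.from_matrix(R).as_euler('xyz')
E
python3 - <<'E'
from h import *
import warnings
from cell import robot
c=load("top")
for n,p,z in (("carr front",(277,156),.024),("carr front2",(257,328),.024),("carr rear",(583,193),.024),("rear2",(563,365),.024),("tab outer far",(575,330),.06),("tab inner",(556,330),.06),("stop in",(105,133),.03),("stop in2",(82,305),.03)):
    u=172+(p[0]-2.5)/5;v=165+(p[1]-2.5)/5
    print(n,(toJ(at_z(c,u,v,z))*1000).round(1))
for s in (1,-1):
    for l in (0,np.radians(22),-np.radians(12)):
        for pos in (W(0,-.17,.15),W(0,.05,.06),W(0,.05,.2)):
            q=robot.inverse_kinematics(pos,rpy(orient(l,s))); print(s,round(l,2),None if q is None else np.round(q,2))
b=robot.get_obs(); print(Ro.from_euler('xyz',b["tcp_rot"]).as_matrix().round(2), b["clock"])
E
```

```text
carr front [44.2 21.5 24. ]
carr front2 [-45.9  19.7  24. ]
carr rear [  45.1 -139.9   24. ]
rear2 [ -45.2 -139.6   24. ]
tab outer far [ -28.4 -140.3   60. ]
tab inner [ -29.6 -130.8   60. ]
stop in [ 44.1 111.2  30. ]
stop in2 [-45.6 109.8  30. ]
1 0 [ 0.67  0.41 -0.74  1.96  0.34  0.9   1.2 ]
1 0 [ 0.19  0.59 -0.72  1.97  0.55  0.78  0.6 ]
1 0 [ 0.45  0.51 -1.09  1.81  0.5   1.13  0.63]
1 0.38 [ 0.94  0.5  -0.77  1.92 -0.05  0.89  1.7 ]
1 0.38 [ 0.6   0.69 -0.94  2.05  0.34  0.54  0.98]
1 0.38 [ 0.68  0.46 -1.    1.92  0.03  0.82  1.19]
1 -0.21 [ 0.49  0.41 -0.7   1.97  0.56  1.    0.92]
1 -0.21 [ 0.11  0.68 -0.81  1.9   0.74  1.05  0.35]
1 -0.21 [ 0.26  0.56 -1.05  1.75  0.64  1.33  0.46]
-1 0 [ 0.31  0.32 -0.27  1.99  0.11  0.85 -1.72]
-1 0 [-0.02  0.52 -0.41  1.99  0.31  0.7  -2.33]
-1 0 [ 0.21  0.38 -0.71  1.83  0.29  1.03 -2.31]
-1 0.38 [ 0.51  0.39 -0.18  1.95 -0.39  0.92 -1.1 ]
-1 0.38 [ 0.23  0.52 -0.4   2.08 -0.37  0.51 -1.49]
-1 0.38 [ 0.27  0.31 -0.42  1.95 -0.33  0.83 -1.61]
-1 -0.21 [ 0.28  0.35 -0.43  1.99  0.44  0.93 -2.11]
-1 -0.21 [-0.05  0.6  -0.56  1.91  0.59  0.94 -2.66]
-1 -0.21 [ 0.19  0.51 -0.9   1.76  0.56  1.27 -2.61]
[[-0.    0.28 -0.96]
 [ 0.   -0.96 -0.28]
 [-1.   -0.    0.  ]] 0.1<sys>:0: UserWarning: Gimbal lock detected. Setting third angle to zero since it is not possible to uniquely determine all angles.
```

Candidates for the locator (top view): the grey T-block in the nest at (247,213), and blue ones at (247,271) and (284,271) and a green one at (207,279). I choose the grey block in the nest, which the crop confirms. The jig fit is consistent, with the carriage at travel 0 and the push face at y=-140 mm.

```bash
cat > log.py <<'E'
from h import *
from cell import robot
def st(tag=""):
    b=robot.get_obs(); f=RJ.T@b["ft_force"]; m=RJ.T@b["wrist_torque"]
    print(tag,"t%.2f"%b["clock"],"tcpJ",(toJ(b["tool_pos"])*1000).round(1),"F",f.round(1),"M",m.round(2),"g%.3f"%b["gripper_width"])
    return b,f
E
python3 -W ignore - <<'E'
from log import *
o=rpy(orient(0))
robot.move_gripper(0.0,20)
robot.reach(W(0,-.178,.12),o); st("above")
robot.movel(W(0,-.178,.036),max_speed=.15); st("down")
y=-.165
robot.movel(W(0,-.162,.036),max_speed=.08); st()
for y in (-.155,-.148,-.14):
    robot.movel(W(0,y,.036),max_speed=.06); st()
E
```

```text
above t2.97 tcpJ [   0.2 -179.   120. ] F [-0.2  0.2 -0.2] M [ 0.02  0.02 -0.  ] g-0.005
down t3.67 tcpJ [   0.4 -177.9   36.5] F [-0.3  0.4 -0. ] M [ 0.05 -0.   -0.04] g0.003
 t4.03 tcpJ [   0.4 -161.4   36.6] F [-0.9  0.2  0.2] M [0.02 0.02 0.02] g-0.001
 t4.29 tcpJ [ 1.000e-01 -1.546e+02  3.610e+01] F [ 1.  -0.6 -0.2] M [ 0.    0.01 -0.04] g0.002
 t4.56 tcpJ [  -0.  -147.6   36. ] F [ 0.4 -0.3  0.2] M [0.02 0.01 0.01] g0.004
 t4.84 tcpJ [  -0.  -139.5   36. ] F [ 0.6 -0.1 -0. ] M [-0.02  0.02  0.03] g0.002
```

```bash
python3 -W ignore - <<'E'
from log import *
for n in ("scene","top"):
    c=robot.read_camera(n); np.savez(f"c2_{n}.npz",**c)
crop(load("","c2_scene.npz"),210,120,335,225,6,"pics/s2.png")
crop(load("","c2_top.npz"),172,165,310,255,5,"pics/t2.png")
E
```

```text
(no output)
```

View pics/s2.png

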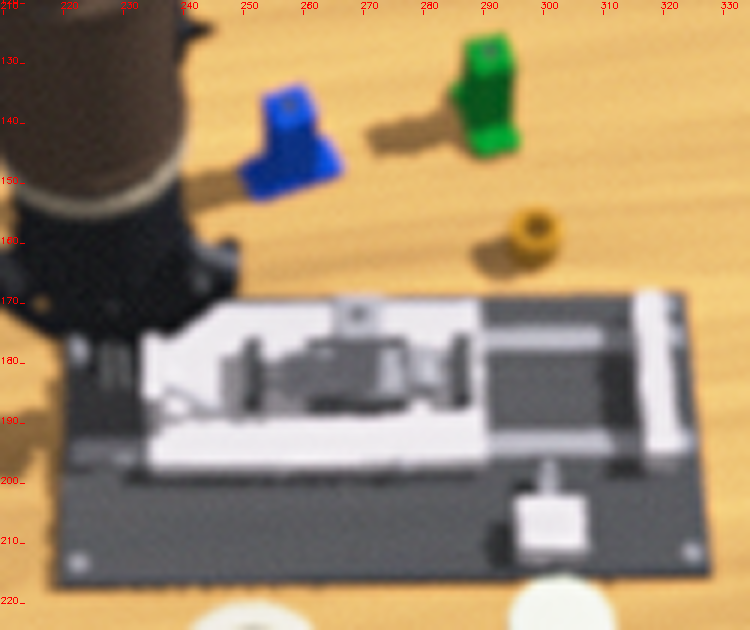

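View pics/t2.png

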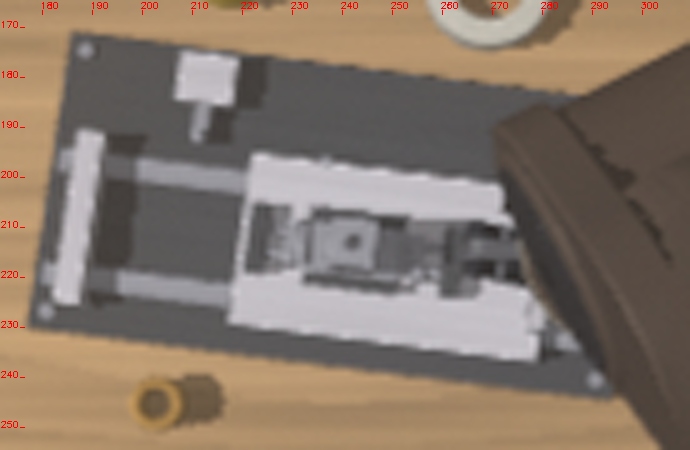

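```bash
python3 -W ignore - <<'E'
from log import *
robot.movel(W(0,-.0825,.036),max_speed=.1); st()
for y in np.arange(-.080,-.060,.002):
    robot.movel(W(0,y,.036),max_speed=.05); b,f=st()
    if y>-.071 and f[1]<-14 : break
E
```

```text
t5.67 tcpJ [ -0.  -82.8  36. ] F [0.  0.  0.5] M [ 0.06 -0.01 -0.01] g-0.004
 t5.92 tcpJ [  0.  -80.3  36. ] F [-0.4  0.1  0.8] M [ 0.   -0.02 -0.01] g0.004
 t6.17 tcpJ [  0.  -78.2  36. ] F [ 0.4 -0.8 -0. ] M [-0.18 -0.11  0.01] g0.001
 t6.42 tcpJ [  0.  -75.9  36. ] F [ 1.3 -0.5 -0.4] M [-0.14 -0.03  0.04] g-0.002
 t6.67 tcpJ [ -0.  -75.3  35.9] F [-0.1 -5.9  2. ] M [-1.11 -0.07  0.04] g0.002
 t6.92 tcpJ [ -0.1 -75.   35.9] F [  0.3 -10.9   4.1] M [-2.25 -0.05 -0.02] g-0.000
 t7.17 tcpJ [ -0.1 -74.7  36. ] F [ -0.1 -17.1   6.5] M [-3.28 -0.07 -0.06] g0.000
```

```bash
python3 -W ignore - <<'E'
from log import *
for n in ("scene","top"):
    c=robot.read_camera(n); np.savez(f"c3_{n}.npz",**c)
crop(load("","c3_scene.npz"),210,120,335,225,6,"pics/s3.png")
crop(load("","c3_top.npz"),172,165,310,255,5,"pics/t3.png")
st()
E
```

```text
t7.27 tcpJ [ -0.1 -74.8  35.9] F [  0.9 -17.4   7.4] M [-3.24 -0.09 -0.01] g0.003
```

View pics/s3.png

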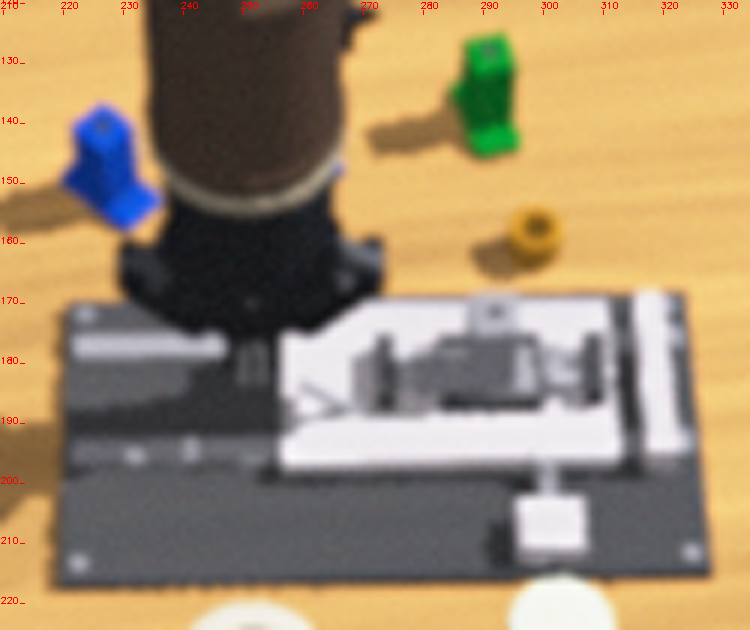

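View pics/t3.png

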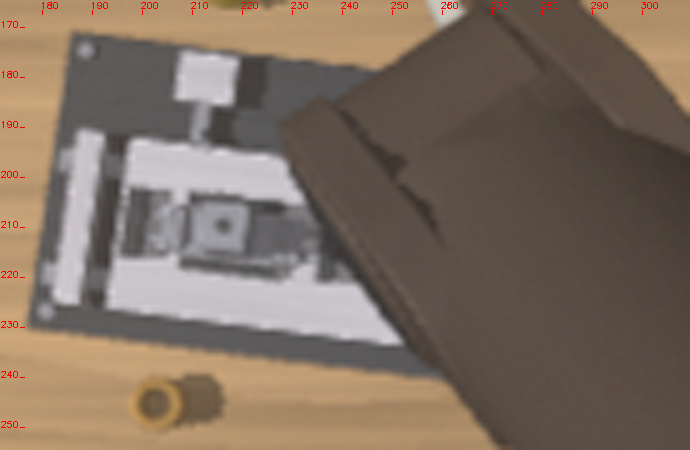

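```bash
python3 -W ignore - <<'E'
from log import *
y0=st()[0]["tool_pos"]; y0=toJ(y0)[1]
for y in np.arange(-.066,-.058,.0015):
    robot.movel(W(0,y,.036),max_speed=.05); b,f=st("cmd %.4f"%y)
    if f[1]<-26 or toJ(b["tool_pos"])[1]>-.069: break
E
```

```text
t7.27 tcpJ [ -0.1 -74.8  35.9] F [  0.9 -17.4   7.4] M [-3.24 -0.09 -0.01] g0.003
cmd -0.0660 t7.52 tcpJ [ -0.  -67.7  36. ] F [ 1.3 -2.8  0.8] M [-0.84 -0.09 -0.06] g0.005
```

```bash
python3 -W ignore - <<'E'
from log import *
st()
for y in (-.065,-.064,-.063,-.062,-.061,-.060):
    robot.movel(W(0,y,.036),max_speed=.05); b,f=st("cmd %.4f"%y)
    if f[1]<-8: break
robot.hold(.2);st()
E
```

```text
t7.52 tcpJ [ -0.  -67.7  36. ] F [ 1.3 -2.8  0.8] M [-0.84 -0.09 -0.06] g0.005
cmd -0.0650 t7.77 tcpJ [ -0.  -64.1  36. ] F [ 0.6 -1.  -0.8] M [-0.1  -0.06  0.06] g-0.001
cmd -0.0640 t8.02 tcpJ [ -0.  -63.4  36. ] F [0.1 1.  0.2] M [-0.02 -0.   -0.  ] g0.001
cmd -0.0630 t8.27 tcpJ [  0.  -62.8  36. ] F [ 0.2 -0.2  0.2] M [0.01 0.06 0.03] g0.004
cmd -0.0620 t8.52 tcpJ [ -0.  -62.4  36. ] F [-0.9 -2.9  1.3] M [-0.52 -0.03  0.04] g-0.001
cmd -0.0610 t8.77 tcpJ [ -0.  -62.4  36. ] F [-0.8 -6.3  2.9] M [-1.24 -0.04  0.02] g0.001
cmd -0.0600 t9.02 tcpJ [ -0.1 -62.3  36. ] F [-0.4 -9.6  6.1] M [-1.85 -0.06  0.05] g-0.003
 t9.22 tcpJ [ -0.1 -62.3  36. ] F [ 0.1 -8.7  3.9] M [-1.87 -0.04  0.01] g0.002
```

```bash
python3 -W ignore - <<'E'
from log import *
robot.movel(W(0,-.085,.036),max_speed=.15)
robot.movel(W(0,-.11,.19),max_speed=.25)
robot.move_gripper(0.52)
st()
for n in ("scene","top"):
    c=robot.read_camera(n); np.savez(f"c4_{n}.npz",**c)
crop(load("","c4_scene.npz"),260,150,335,215,10,"pics/s4.png")
crop(load("","c4_top.npz"),180,180,260,240,9,"pics/t4.png")
E
```

```text
t10.80 tcpJ [-1.000e-01 -1.099e+02  1.897e+02] F [ 1.5 -0.3 -0.3] M [-0.07 -0.07  0.03] g0.518
```

View pics/s4.png

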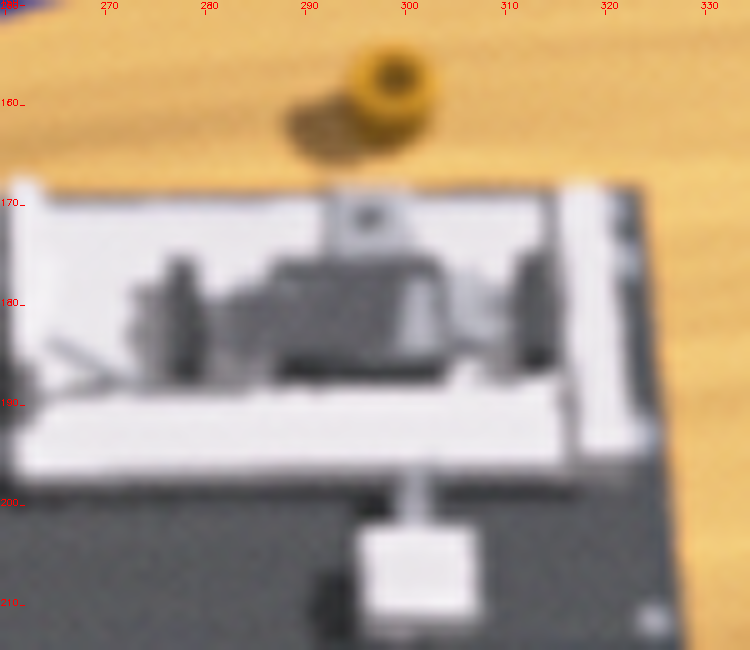

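View pics/t4.png

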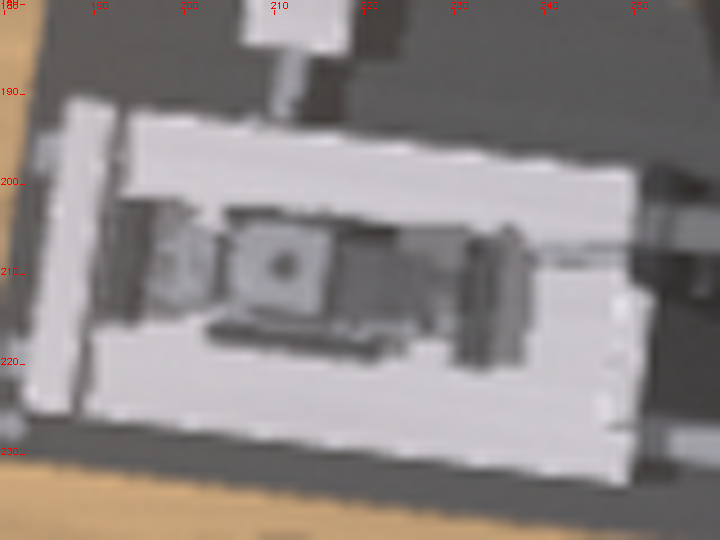

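```bash
python3 -W ignore - <<'E'
from log import *
for n,u,v in (("top",211.3,208.8),("scene",296.5,171.2)):
    c=load("",f"c4_{n}.npz"); P=at_z(c,u,v,.082); print(n,P,(toJ(P)*1000).round(1),(toJ(at_d(c,u,v))*1000).round(1))
for l in np.radians([0,10,23,-12]):
    q=robot.inverse_kinematics(W(0,.04,.06),rpy(orient(l,1))); print(q.round(2))
E
```

```text
top [0.50522195 0.11729014 0.082     ] [ 0.1 50.7 82. ] [ 0.3 50.9 80.3]
scene [0.5025318  0.12003416 0.082     ] [-2.9 53.1 82. ] [-2.6 53.1 82.4]
[ 0.18  0.57 -0.67  1.98  0.51  0.76  0.65]
[ 0.34  0.58 -0.73  2.02  0.37  0.62  0.86]
[ 0.57  0.65 -0.83  2.06  0.15  0.51  1.18]
[-0.    0.61 -0.61  1.92  0.62  0.95  0.46]
```

```bash
python3 -W ignore - <<'E'
from log import *
robot.movel(W(0,.05,.13),max_speed=.25); st()
robot.movel(W(0,.05,.045),max_speed=.12); st()
c=robot.read_camera("scene"); crop(c,250,110,335,215,7,"pics/s5.png")
robot.move_gripper(0.2,30); st("g30")
E
```

```text
t11.73 tcpJ [  0.2  48.8 130.1] F [-0.2 -0.1  0.6] M [-0.02 -0.01 -0.01] g0.515
 t12.59 tcpJ [ 0.4 50.1 45.6] F [-0.4  0.8  0.6] M [-0.   -0.05 -0.03] g0.524
g30 t12.95 tcpJ [ 0.5 50.3 45.8] F [-0.4 -1.1  6.2] M [-0.13  0.16  0.04] g0.275
```

View pics/s5.png

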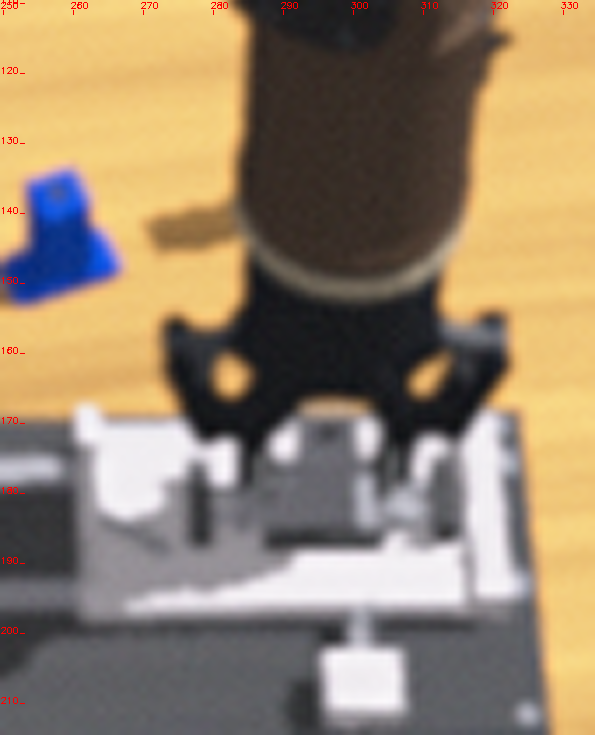

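```bash
cat >> log.py <<'E'
def blk(a,by,bz):
    """command TCP so that block (origin by,bz in nest, m) leans a rad to tab; grip TCP offset z=.0215 in the block"""
    R=Ro.from_euler('x',a).as_matrix()
    p=np.array([0,.050+by,.024+bz])+R@np.array([0,0,.021])
    return W(*p),rpy(orient(a))
def pivot(a,py,pz,a0=0,base=(0,0)):
    pass
def info(tag=""):
    b,f=st(tag)
    R=RJ.T@Ro.from_euler('xyz',b["tcp_rot"]).as_matrix(); up=-R[:,0]
    a=np.arctan2(-up[1],up[2]); r=Ro.from_euler('x',a).as_matrix()@np.array([0,0,.0215])
    o=toJ(b["tool_pos"])-r-np.array([0,.05,.024])
    print("   lean %.1f"%np.degrees(a),"blk origin est",(o*1000).round(1)); return b,f,a,o
E
python3 -W ignore - <<'E'
from log import *
robot.move_gripper(0.15,120); info("g120")
P=-.024
for d in (2,4,6,8):
    a=np.radians(d)
    pos,o=blk(a,P-P*np.cos(a),-P*np.sin(a))
    robot.movel(pos,o,max_speed=.03); info("cmd %d"%d)
E
```

```text
g120 t13.17 tcpJ [ 0.6 50.4 46. ] F [-2.2 -1.   9.7] M [-0.16  0.31  0.04] g0.266
   lean 0.0 blk origin est [0.6 0.4 0.5]
cmd 2 t13.42 tcpJ [ 0.5 49.3 46.4] F [-0.1  3.6  4.1] M [-1.2  -0.04  0.1 ] g0.268
   lean 2.0 blk origin est [0.5 0.  0.9]
cmd 4 t13.67 tcpJ [ 0.3 48.3 47.3] F [-1.6 -0.1 10.6] M [-0.43  0.42 -0.08] g0.265
   lean 4.0 blk origin est [ 0.3 -0.1  1.8]
cmd 6 t13.92 tcpJ [ 0.2 47.6 48. ] F [-2.1 -0.1 10.7] M [-0.15  0.5  -0.03] g0.266
   lean 6.0 blk origin est [ 0.2 -0.2  2.7]
cmd 8 t14.17 tcpJ [ 0.1 46.7 48.7] F [-3.5 -1.6  9.8] M [-0.04  0.64  0.09] g0.270
   lean 8.0 blk origin est [ 0.1 -0.3  3.4]
```

```bash
python3 -W ignore - <<'E'
from log import *
c=robot.read_camera("scene"); crop(c,260,140,335,215,9,"pics/s6.png")
E
```

```text
(no output)
```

View pics/s6.png

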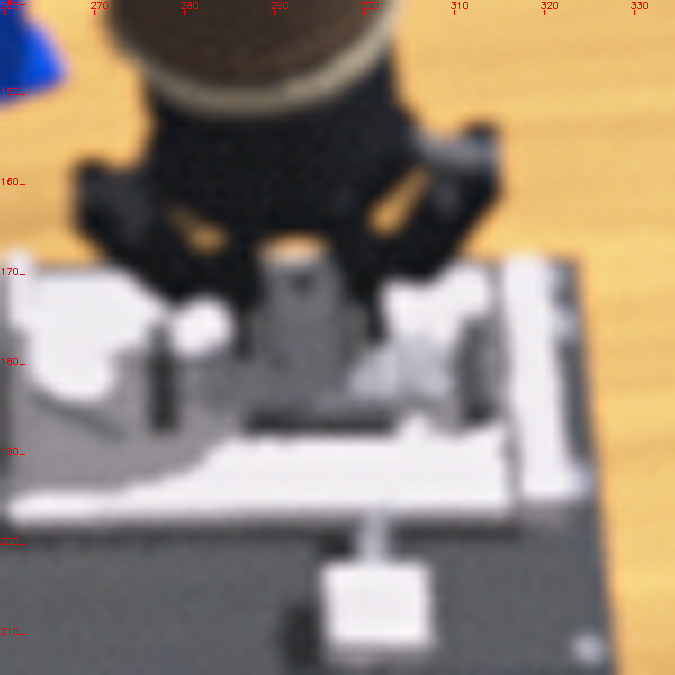

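```bash
python3 -W ignore - <<'E'
from log import *
P=-.024
for d in (11,14,17,20,21.5):
    a=np.radians(d)
    pos,o=blk(a,P-P*np.cos(a),-P*np.sin(a)+.001)
    robot.movel(pos,o,max_speed=.03); b,f,_,_=info("cmd %s"%d)
    if abs(f).max()>25: break
c=robot.read_camera("scene"); crop(c,260,140,335,215,9,"pics/s7.png")
E
```

```text
cmd 11 t14.47 tcpJ [ 0.1 44.7 49.8] F [ 1.   0.6 -4.9] M [-0.18 -0.38 -0.07] g0.265
   lean 11.0 blk origin est [ 0.1 -1.3  4.7]
cmd 14 t14.72 tcpJ [-0.1 44.  50.8] F [ 2.   2.7 -8.3] M [ 0.06 -0.48 -0.06] g0.262
   lean 13.9 blk origin est [-0.1 -0.8  6. ]
cmd 17 t14.97 tcpJ [-0.1 42.5 51.7] F [  2.8   2.2 -10.5] M [-0.04 -0.61 -0.13] g0.267
   lean 16.9 blk origin est [-0.1 -1.2  7.1]
cmd 20 t15.22 tcpJ [-0.1 41.1 52.5] F [  2.3   4.9 -10.2] M [-0.05 -0.63 -0.19] g0.265
   lean 19.9 blk origin est [-0.1 -1.6  8.2]
cmd 21.5 t15.47 tcpJ [-0.3 40.9 53. ] F [  1.9   6.1 -10.6] M [ 0.25 -0.47 -0.11] g0.268
   lean 21.4 blk origin est [-0.3 -1.2  8.9]
```

View pics/s7.png

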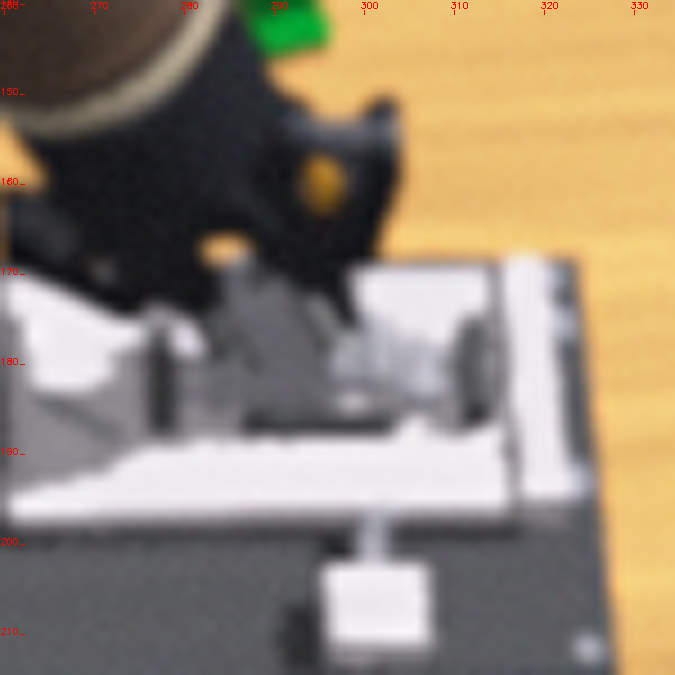

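```bash
python3 -W ignore - <<'E'
from log import *
P=-.024
for d in (18,):
    a=np.radians(d); pos,o=blk(a,P-P*np.cos(a)+.0005,-P*np.sin(a)+.0005)
    robot.movel(pos,o,max_speed=.03); info("cmd %s"%d)
Q=.022
for d in (14,11,8,5,2):
    a=np.radians(d)
    pos,o=blk(a,Q-Q*np.cos(a),.0118-Q*np.sin(a))
    robot.movel(pos,o,max_speed=.03); b,f,_,_=info("cmd %s"%d)
    if abs(f).max()>25: break
c=robot.read_camera("scene"); crop(c,260,140,335,215,9,"pics/s8.png")
E
```

```text
cmd 18 t15.77 tcpJ [-0.2 44.  52.5] F [ 0.4 -0.5 -1.4] M [-0.42  0.02  0.04] g0.270
   lean 17.8 blk origin est [-0.2  0.6  8.1]
cmd 14 t16.02 tcpJ [ 0.  46.1 51.2] F [ 0.   0.4 -2.3] M [-0.01 -0.02  0.03] g0.268
   lean 13.9 blk origin est [0.  1.3 6.3]
cmd 11 t16.27 tcpJ [-0.2 44.5 50.2] F [  6.1   4.7 -22.5] M [ 0.51 -1.31 -0.09] g0.262
   lean 10.9 blk origin est [-0.2 -1.4  5.1]
cmd 8 t16.52 tcpJ [-0.4 44.4 49.7] F [ 11.7   6.3 -47.1] M [ 0.84 -2.96 -0.15] g0.264
   lean 7.9 blk origin est [-0.4 -2.7  4.4]
```

View pics/s8.png

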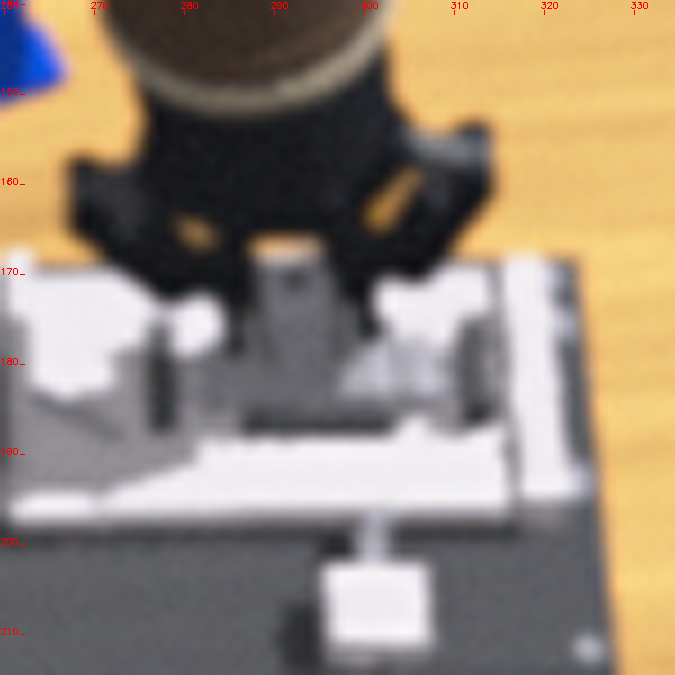

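```bash
python3 -W ignore - <<'E'
from log import *
c=robot.read_camera("top"); np.savez("c8_top.npz",**c); crop(c,180,180,260,240,9,"pics/t8.png")
c=robot.read_camera("scene"); np.savez("c8_scene.npz",**c); crop(c,278,162,318,192,18,"pics/s8b.png")
info()
E
```

```text
t16.68 tcpJ [-0.4 44.3 49.7] F [ 12.1   6.8 -47.3] M [ 1.01 -2.88 -0.12] g0.263
   lean 7.9 blk origin est [-0.4 -2.8  4.4]
```

View pics/t8.png

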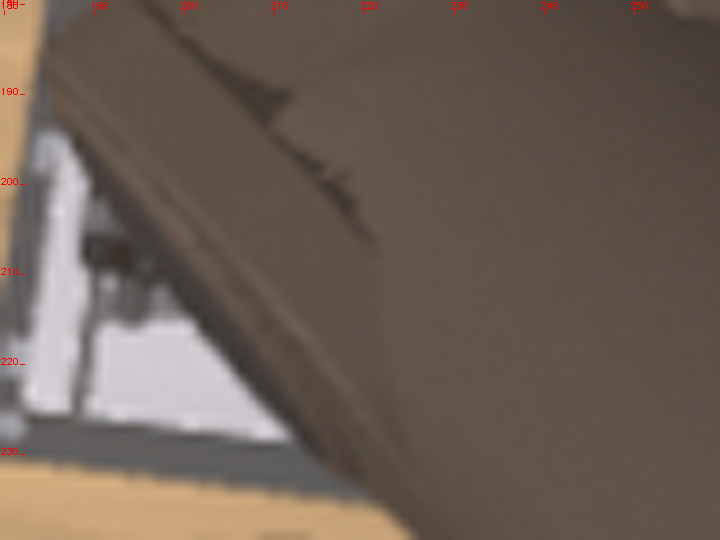

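View pics/s8b.png

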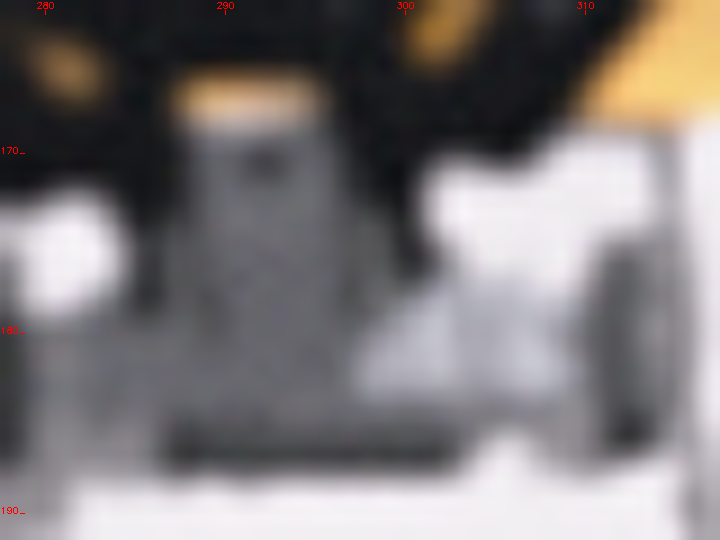

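```bash
python3 -W ignore - <<'E'
from log import *
Q=.022
a=np.radians(11)
pos,o=blk(a,Q-Q*np.cos(a)+.001,.0105-Q*np.sin(a)-.001); robot.movel(pos,o,max_speed=.04); info("relax")
a=np.radians(11)
pos,o=blk(a,Q-Q*np.cos(a)+.003,.0105-Q*np.sin(a)-.001); robot.movel(pos,o,max_speed=.03); info("y+3")
E
```

```text
relax t16.93 tcpJ [ 0.  45.8 49.6] F [-2.1  1.   6.4] M [0.23 0.38 0.07] g0.263
   lean 11.0 blk origin est [ 0.  -0.1  4.5]
y+3 t17.18 tcpJ [ 0.1 46.8 49.6] F [-2.8 -3.3 10.2] M [-0.59  0.61  0.  ] g0.261
   lean 10.9 blk origin est [0.1 0.8 4.5]
```

```bash
python3 -W ignore - <<'E'
from log import *
Q=.022
for d in (9,7,5,3,1,-1):
    a=np.radians(d)
    pos,o=blk(a,Q-Q*np.cos(a)+.002,.0098-Q*np.sin(a)); robot.movel(pos,o,max_speed=.03); b,f,_,_=info("cmd %s"%d)
    M=RJ.T@b["wrist_torque"]; L=.235; print("   couple %.2f"%(M[0]-(L*np.sin(a)*f[2]+L*np.cos(a)*f[1])))
    if abs(f[1])>7.5 or f[2]<-38 or f[2]>28: break
E
```

```text
cmd 9 t17.43 tcpJ [-0.1 46.1 49.4] F [  4.6  -1.6 -15.6] M [-0.46 -1.    0.01] g0.259
   lean 8.8 blk origin est [-0.1 -0.6  4.1]
   couple 0.48
cmd 7 t17.68 tcpJ [-0.4 46.4 49.1] F [  9.3  -0.6 -34.3] M [-0.09 -2.21  0.04] g0.263
   lean 6.8 blk origin est [-0.4 -1.1  3.8]
   couple 1.02
cmd 5 t17.93 tcpJ [-0.5 46.2 48.6] F [ 13.5   0.8 -51.6] M [ 0.08 -3.34  0.06] g0.265
   lean 4.8 blk origin est [-0.5 -2.   3.2]
   couple 0.95
```

```bash
cat > ov.py <<'E'
from h import *
def overlay(png,u0,v0,k,c,hyps,out):
    im=cv2.imread(png); im=cv2.resize(im,None,fx=2,fy=2) if k<10 else im; kk=k*2 if k<10 else k
    d=np.array([296.5,171.2])-proj(c,W(0,.05,.082))
    for (lean,by,bz,col) in hyps:
        R=Ro.from_euler('x',np.radians(lean)).as_matrix()
        def pj(p): 
            w=R@np.array(p)/1000+np.array([0,.05+by/1000,.024+bz/1000]); q=proj(c,W(*w))+d
            return tuple(int(x) for x in ((q-[u0,v0]+.5)*kk).round())
        s=12
        for e in (((-s,-s,58),(-s,s,58)),((s,-s,58),(s,s,58)),((-s,-s,58),(s,-s,58)),((-s,s,58),(s,s,58)),((s,-s,8),(s,-s,58)),((s,s,8),(s,s,58)),((13,-26,8),(13,26,8)),((13,-26,0),(13,26,0)),((13,26,0),(13,26,8)),((-13,26,8),(13,26,8)),((13,-26,0),(13,-26,8))):
            cv2.line(im,pj(e[0]),pj(e[1]),col,1)
    cv2.imwrite(out,im[:600,:800]); print(d)
E
python3 -W ignore - <<'E'
from ov import *
from log import *
c=load("scene")
def mk(n,h,src,out):
    overlay(src,*n,c,h,out)
cc=robot.read_camera("scene"); np.savez("c9_scene.npz",**cc)
x=cc["image"][160:192,276:318,::-1]; cv2.imwrite("pics/raw9.png",cv2.resize(x,None,fx=18,fy=18,interpolation=cv2.INTER_CUBIC))
x=dict(np.load("c4_scene.npz"))["image"][160:192,276:318,::-1]; cv2.imwrite("pics/raw4.png",cv2.resize(x,None,fx=18,fy=18,interpolation=cv2.INTER_CUBIC))
x=dict(np.load("c8_scene.npz"))["image"][160:192,276:318,::-1]; cv2.imwrite("pics/raw8.png",cv2.resize(x,None,fx=18,fy=18,interpolation=cv2.INTER_CUBIC))
overlay("pics/raw4.png",276,160,18,c,[(0,0,0,(0,255,0))],"pics/o4.png")
overlay("pics/raw9.png",276,160,18,c,[(15,-.8,6,(0,255,0)),(5,-2,3.2,(0,0,255))],"pics/o9.png")
overlay("pics/s7.png",260,140,9,c,[(21.4,-1.2,8.9,(0,255,0))],"pics/o7.png")
E
```

```text
[ 1.05582392 -0.87641353]
[ 1.05582392 -0.87641353]
[ 1.05582392 -0.87641353]
```

View pics/o4.png

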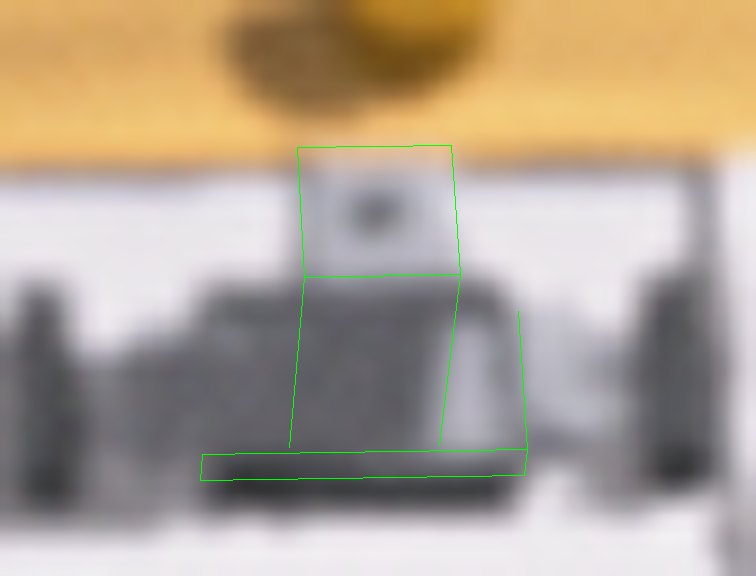

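View pics/o9.png

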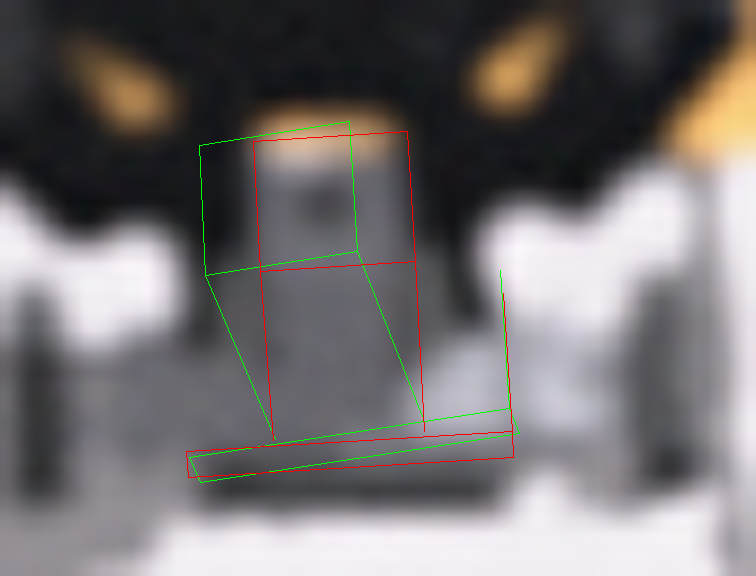

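```bash
python3 -c "
import cv2;from ov import *
c=load('scene')
im=cv2.imread('pics/s7.png')[180:468,144:522]; im=cv2.resize(im,None,fx=2,fy=2,interpolation=cv2.INTER_CUBIC)
cv2.imwrite('pics/raw7.png',im)
overlay('pics/raw7.png',276,160,18,c,[(21.4,-1.2,8.9,(0,255,0)),(14,-.8,6,(0,0,255))],'pics/o7.png')"
```

```text
[ 1.05582392 -0.87641353]
```

View pics/o7.png

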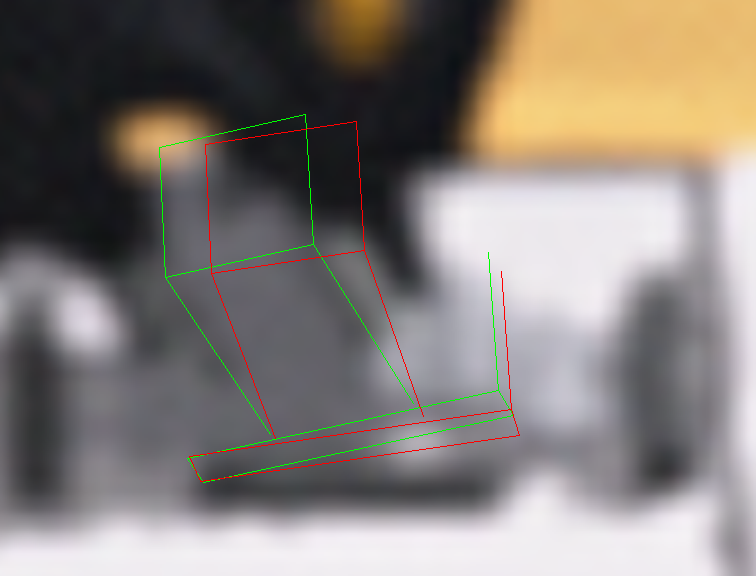

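```bash
cat >> log.py <<'E'
def go(d,by,bz,sp=.03,tag=""):
    a=np.radians(d); pos,o=blk(a,by,bz); robot.movel(pos,o,max_speed=sp); b,f,al,org=info("%s cmd %s"%(tag,d))
    M=RJ.T@b["wrist_torque"]; L=.235; c=M[0]-(L*np.sin(a)*f[2]+L*np.cos(a)*f[1])
    ca,sa=np.cos(al),np.sin(al)
    print("   couple %.2f"%c, "A z %.1f B z %.1f B y %.1f"%(1e3*(org[2]-.022*sa),1e3*(org[2]+.022*sa),1e3*(org[1]+.026*ca)), "cmd by %.1f bz %.1f"%(by*1e3,bz*1e3))
    return f,c,al,org
E
python3 -W ignore - <<'E'
from log import *
P=-.022
def pv(d,dy,dz): 
    a=np.radians(d); return go(d,P-P*np.cos(a)+dy,-P*np.sin(a)+dz)
pv(10,.001,.000); pv(20,.002,.001); pv(21,.004,.001); pv(17,.004,.0005); pv(14,.004,.0005)
E
```

```text
cmd 10 t18.31 tcpJ [-0.1 46.  49.2] F [-5.  -1.9 14.6] M [-0.12  1.13  0.08] g0.265
   lean 10.0 blk origin est [-0.1 -0.3  4.1]
   couple -0.28 A z 0.2 B z 7.9 B y 25.3 cmd by 0.7 bz 3.8
 cmd 20 t18.71 tcpJ [ 0.7 42.2 52.4] F [ 0.4 -0.9  4.1] M [-0.19 -0.1  -0.01] g0.264
   lean 20.1 blk origin est [ 0.7 -0.5  8.2]
   couple -0.31 A z 0.7 B z 15.8 B y 24.0 cmd by 0.7 bz 8.5
 cmd 21 t18.96 tcpJ [ 0.4 44.6 52.6] F [ 0.  -0.3  5.5] M [-0.28  0.03  0.02] g0.264
   lean 21.0 blk origin est [0.4 2.3 8.6]
   couple -0.68 A z 0.7 B z 16.4 B y 26.5 cmd by 2.5 bz 8.9
 cmd 17 t19.21 tcpJ [-0.2 48.1 51.6] F [-0.8  0.8  7.7] M [0.49 0.04 0.04] g0.266
   lean 17.0 blk origin est [-0.2  4.3  7. ]
   couple -0.21 A z 0.6 B z 13.4 B y 29.2 cmd by 3.0 bz 6.9
 cmd 14 t19.46 tcpJ [ 0.8 51.1 52.5] F [-6.5  1.5 31.9] M [2.61 1.77 0.56] g0.263
   lean 14.2 blk origin est [0.8 6.4 7.7]
   couple 0.45 A z 2.3 B z 13.0 B y 31.6 cmd by 3.3 bz 5.8
```

```bash
python3 -W ignore - <<'E'
from log import *
def pb(d,dy,dz=0):
    a=np.radians(d); return go(d,dy,.0125-.020*np.sin(a)+dz)
pb(14,.003); 
for d in (12,10,8,6):
    f,c,al,o=pb(d,.0025)
    if f[2]<-30 or f[2]>30 or abs(f[1])>8: break
cc=robot.read_camera("scene"); np.savez("c10_scene.npz",**cc)
from ov import overlay
x=cc["image"][160:192,276:318,::-1]; cv2.imwrite("pics/raw10.png",cv2.resize(x,None,fx=18,fy=18,interpolation=cv2.INTER_CUBIC))
overlay("pics/raw10.png",276,160,18,load("scene"),[(np.degrees(al),o[1]*1e3,o[2]*1e3,(0,255,0))],"pics/o10.png")
E
```

```text
cmd 14 t19.71 tcpJ [-0.2 46.6 51.4] F [ 0.1 -0.4  2.3] M [-0.11  0.05 -0.01] g0.265
   lean 14.0 blk origin est [-0.2  1.8  6.6]
   couple -0.17 A z 1.3 B z 11.9 B y 27.0 cmd by 3.0 bz 7.7
 cmd 12 t19.96 tcpJ [-0.5 46.6 51.4] F [  3.3  -1.2 -15.1] M [-0.66 -0.73 -0.01] g0.263
   lean 11.9 blk origin est [-0.5  1.1  6.4]
   couple 0.37 A z 1.8 B z 10.9 B y 26.5 cmd by 2.5 bz 8.3
 cmd 10 t20.21 tcpJ [-0.3 49.3 53.7] F [-0.4 -0.1 -0.1] M [-0.11  0.1  -0.01] g0.269
   lean 10.0 blk origin est [-0.3  3.   8.6]
   couple -0.08 A z 4.7 B z 12.4 B y 28.6 cmd by 2.5 bz 9.0
 cmd 8 t20.46 tcpJ [ 0.3 50.6 55.2] F [-2.2  1.7  7.9] M [0.55 0.49 0.06] g0.263
   lean 8.1 blk origin est [0.3 3.6 9.9]
   couple -0.11 A z 6.8 B z 13.0 B y 29.4 cmd by 2.5 bz 9.7
 cmd 6 t20.71 tcpJ [ 0.4 51.4 56.1] F [-3.7  1.2 12.1] M [0.83 0.71 0.12] g0.262
   lean 6.1 blk origin est [ 0.4  3.7 10.7]
   couple 0.25 A z 8.4 B z 13.1 B y 29.6 cmd by 2.5 bz 10.4
[ 1.05582392 -0.87641353]
```

View pics/o10.png

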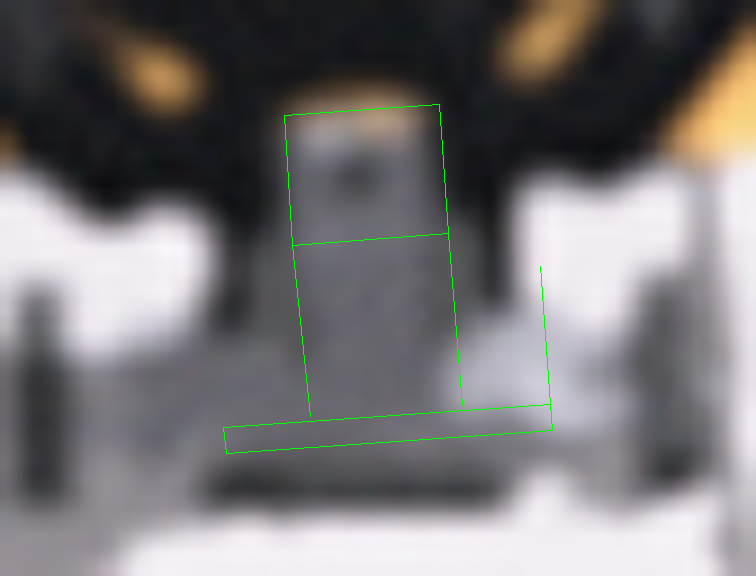

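```bash
python3 -W ignore - <<'E'
from log import *
def pb(d,dy,dz=0):
    a=np.radians(d); return go(d,dy,.0125-.020*np.sin(a)+dz)
for d,dz in ((3,.001),(0,.001),(-3,.001),(-6,.001),(-9,.001),(-10,.001)):
    f,c,al,o=pb(d,.001,dz)
    if f[2]<-30 or f[2]>30 or abs(f[1])>8: print("STOP");break
else:
    robot.hold(.15)
    cc=robot.read_camera("scene"); crop(cc,260,140,335,215,9,"pics/s11.png")
E
```

```text
cmd 3 t21.01 tcpJ [-0.1 50.  57.3] F [-0.7 -1.1 -2.2] M [0.   0.01 0.05] g0.264
   lean 3.0 blk origin est [-0.1  1.1 11.9]
   couple 0.28 A z 10.7 B z 13.0 B y 27.1 cmd by 1.0 bz 12.5
 cmd 0 t21.26 tcpJ [-0.1 50.9 58.3] F [ 0.4 -0.1 -1.8] M [0.01 0.03 0.06] g0.262
   lean 0.0 blk origin est [-0.1  0.9 12.8]
   couple 0.04 A z 12.7 B z 12.8 B y 26.9 cmd by 1.0 bz 13.5
 cmd -3 t21.51 tcpJ [-0.1 51.9 59.2] F [-0.5 -0.5 -2.5] M [ 0.05 -0.01 -0.04] g0.257
   lean -2.9 blk origin est [-0.1  0.8 13.7]
   couple 0.14 A z 14.9 B z 12.6 B y 26.8 cmd by 1.0 bz 14.5
 cmd -6 t21.76 tcpJ [-0.2 53.3 60.2] F [ 0.4  0.2 -0.4] M [ 0.16 -0.03  0.02] g0.263
   lean -5.9 blk origin est [-0.2  1.1 14.8]
   couple 0.11 A z 17.1 B z 12.6 B y 27.0 cmd by 1.0 bz 15.6
 cmd -9 t22.01 tcpJ [-0.1 54.7 61.2] F [-0.3  1.5 -0.8] M [ 0.23 -0.04 -0.01] g0.260
   lean -8.9 blk origin est [-0.1  1.4 15.9]
   couple -0.16 A z 19.3 B z 12.5 B y 27.1 cmd by 1.0 bz 16.6
 cmd -10 t22.26 tcpJ [-0.  54.5 61.5] F [-1.1 -0.1 -1. ] M [0.17 0.02 0.  ] g0.261
   lean -9.9 blk origin est [-0.   0.8 16.4]
   couple 0.15 A z 20.2 B z 12.6 B y 26.4 cmd by 1.0 bz 17.0
```

View pics/s11.png

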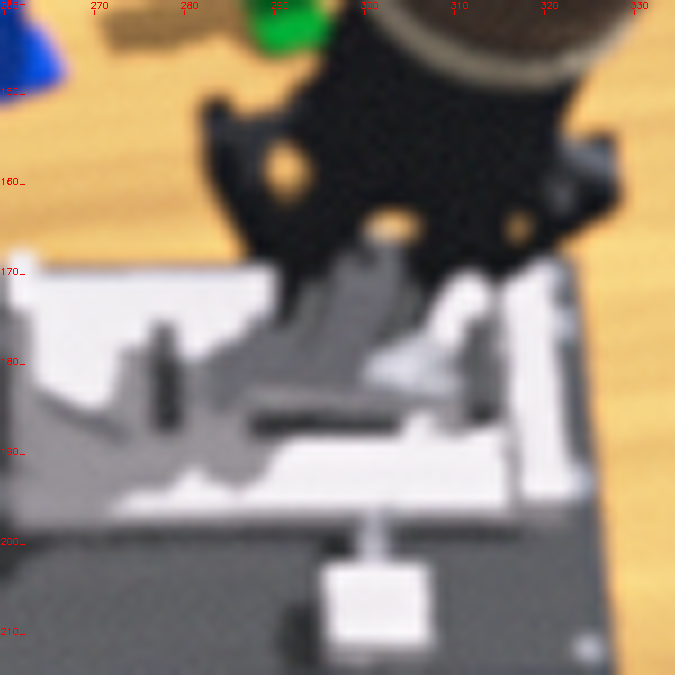

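```bash
python3 -W ignore - <<'E'
from log import *
go(-8,.0,.022); go(0,.0,.0255); robot.hold(.4); go(0,0,.0255)
cc=robot.read_camera("scene"); np.savez("cf_scene.npz",**cc); crop(cc,255,140,335,215,9,"pics/s12.png")
cv2.imwrite("pics/full12.png",cc["image"][:,:,::-1])
E
```

```text
cmd -8 t22.79 tcpJ [ 0.2 52.4 67. ] F [ 0.5  0.3 -2.4] M [0.22 0.02 0.02] g0.265
   lean -8.0 blk origin est [ 0.2 -0.6 21.7]
   couple 0.08 A z 24.7 B z 18.6 B y 25.1 cmd by 0.0 bz 22.0
 cmd 0 t23.12 tcpJ [ 0.1 48.4 70.4] F [ 0.9  1.1 -0.7] M [-0.02  0.03 -0.01] g0.264
   lean -0.1 blk origin est [ 0.1 -1.6 24.9]
   couple -0.29 A z 24.9 B z 24.8 B y 24.4 cmd by 0.0 bz 25.5
 cmd 0 t23.77 tcpJ [-0.  50.1 70.5] F [ 0.2 -0.1 -1.5] M [-0.01 -0.04 -0.02] g0.260
   lean -0.0 blk origin est [-0.   0.1 25. ]
   couple 0.02 A z 25.0 B z 25.0 B y 26.1 cmd by 0.0 bz 25.5
```

View pics/s12.png

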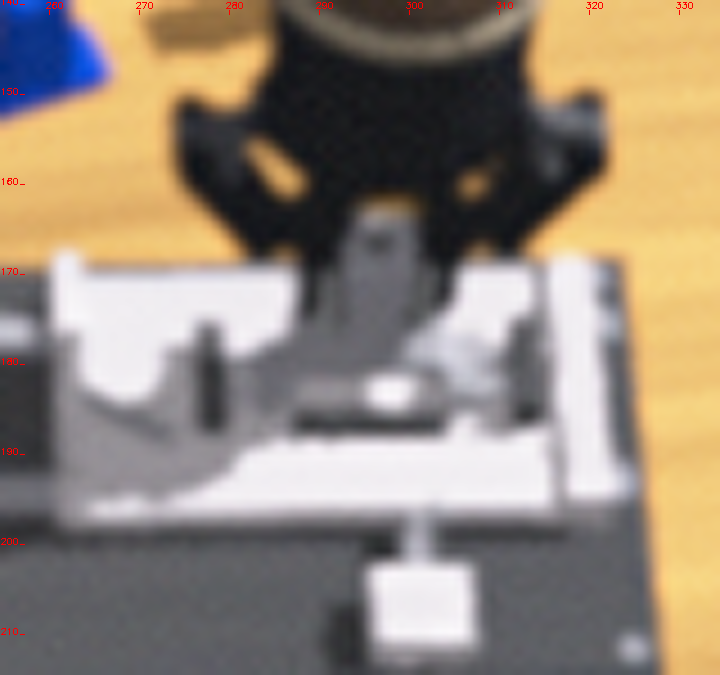

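View pics/full12.png

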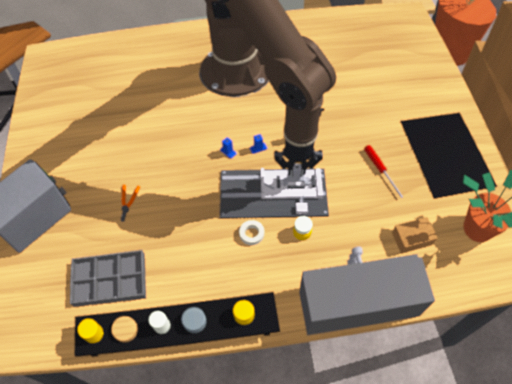

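The block is upright and clear of the nest, with daylight under the foot at about (297,183). The carriage is still up against the stop, with its edge at about u 315. The bystanders in view have not moved.

```bash
python3 -W ignore - <<'E'
from log import *
robot.hold(.2); info(); robot.hand_in()
E
```

```text
t24.02 tcpJ [ 0.  49.9 70.5] F [-0.2 -0.5 -2.2] M [-0.02 -0.04  0.01] g0.259
   lean -0.0 blk origin est [ 0.  -0.1 25. ]
the job is handed in; nothing more can be done
```

The job is handed in, at 24.0 s on the robot's clock. The carriage clicked in, the block was rocked out, and the gripper finished holding it above the nest. `hand_in()` reports no verdict.

- **Carriage:** I pushed it by its tab past the detent (about 17 N) to the end stop. In the last picture it still sits against the stop.
- **Rocking:** I gripped the grey block's stem at 120 N and leaned it about 21° towards the tab. It then went back through upright to about 10° the other way, where the other end popped up.
- **Trouble on the way:** On the first lean back, the foot end away from the tab missed its nose and dropped back down, so I was pulling with about 50 N. I leaned the block to 21° again, shifted it a few mm towards the stop, and the other end then came out with about 15 N.
- **Last checks:** The block is upright to within 0.1°. By arm pose it is about 25 mm above the nest floor and within 1 mm of centre, and the tool force is only about 2 N, roughly the block's weight. The picture shows daylight under the foot.
- **Not confirmed:** The bystanders in view look undisturbed, but the bushing was hidden behind the gripper in the last picture. The arm stayed well clear of it. The cheek positions were never read directly, only inferred from forces and pictures. The scene camera also disagreed with the top camera by about 3 mm, so I relied on the top camera and the arm's own pose.

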